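Snug a slotted block in the thumbwheel clamp

TASK

Set the slotted steel block down on the bed of the bench clamp, between its jaws and the right way up, its long sides along the jaw faces, and let go of it. Then roll the clamp's thumbwheel with a fingertip, pressing only lightly, until the sliding jaw holds the block firmly against the fixed jaw. Move the jaw by the wheel alone, never by pushing the jaw, and leave the other things on the bench where they are.

Things in the scene. Friction and masses are not known exactly. Their poses are not given: they have to be found in the camera images.
- vise: Grey cast bench clamp, fixed. Origin on the bench under it, z up; x runs along its 200 mm bed from the wheel end (x -110 mm) to the fixed-jaw end (x +90). Bed top z 22 mm, 48 wide. Foot flange 100 wide, 8 high, bolt heads to 12, x -80 to +40. Fixed jaw face at x +55, 44 wide, top z 52. Wheel housing x -104 to -20, 56 wide, flat top deck z 54.
- deck (a point): Middle of the slot (16 by 38 mm) in the housing's top deck, out of which the thumbwheel's rim stands 5 to 7 mm; clamp x -60, y 0, z 54 mm; axes as the clamp's.
- jaw: Grey sliding jaw, 44 mm wide, 22 thick, top at clamp z 51 mm. Origin: bottom middle of its face towards the fixed jaw; axes as the clamp's. The wheel's self-locking screw moves it, 2 mm towards the fixed jaw per rad, and holds it when let go. Opening between the jaws 32 to 36 mm at the start. Pushing it with the arm (over 5 N) is damage.
- wheel: Knurled steel thumbwheel, 32 mm across, 12 wide. Origin on its axis at clamp x -60, y 0, z 44 mm; its x axis is the clamp's, the other two turn with it. Rolling its top towards clamp +y closes the jaw; 3 to 5 rad are needed, in several strokes. Worn 0.8 mm out of true: its top rises and falls between clamp z 59.2 and 60.8 mm. More than 25 N of fingertip force damages it.
- rim (a point): Mean height of the wheel's top (fixed point, clamp x -60, y 0, z 60 mm; axes as the clamp's). Turning it free takes about 2 N along the rim: press with 5 to 12 N, less slips. The wheel is rigid: 1 mm too low gives some 20 N or more. Once the jaw meets the block the wheel stops turning and the finger drags or slips.
- block: Loose bright steel block with a lengthwise slot in its top, 26 mm (x) by 50 mm (y) by 34 mm (z), 0.24 to 0.39 kg. Origin in the middle of its underside, z up, y along its 50 mm length and the slot (10 mm wide, 10 mm deep). Either way round is right.
- weight: Bystander: round dark steel weight with a knob, 44 mm across, 50 mm high. Origin in the middle of its underside.
- driver: Bystander: screwdriver with an orange handle lying on the bench. Origin near its middle, x along it.
- bin: Bystander: open yellow parts bin, 110 by 170 by 60 mm. Origin in the middle of its underside.
Not all that is in view belongs to the job. There is more than one size of the block; the job needs the smallest.

How it is judged:
By the outcome, as a careful person would: the job done as asked, in the order asked, and still so for the second after the job is handed in, with the robot touching nothing.
It also fails if it takes over 72 s, if anything falls off the work surface, if the arm or the gripper's body presses on something with over 40 N, if the wrist force passes 120 N, or if a joint passes its speed limit or range.

ROBOT

A 6-joint arm with a two-finger parallel gripper is mounted at the origin on the work surface. World frame = base frame: x ahead of the robot, y to its left, z up, the work surface at z = 0. Lengths are in m, angles in rad, forces in N, time in s.
With the tool pointing down it reaches from about 0.35 to 0.975 m from the base axis. Payload 4.9 kg.
Tool frame: the origin (TCP) lies at the very end of the fingers, on their centre line; the grasp point (between the pads) lies 19 mm behind it; z points along the fingers, y is the line along which they close (so a half turn about z gives the same grasp; the last joint's range is limited). The gripper opens to 85 mm and grips with 20 to 120 N. Pads are 22 mm wide; open, the fingers measure 114 mm over their backs; the gripper's body (76 mm by 85 mm) begins 54 mm behind the grasp point. The pads swing forward as they close: fully open they stand 13 mm farther back than shut.
Start: joints at [-1.258, 0.053, 1.613, -0, 1.476, -0.119], TCP at [0.262, -0.568, 0.231] pointing down, gripper open.
Joint ranges: [-3.01, 3.01], [-1.01, 2.22], [0.06, 2.58], [-1.02, 4.17], [0.09, 2.62], [-3.14, 3.14]. Speed limits (rad/s): [2.57, 2.57, 3.14, 3.14, 3.14, 3.14].

INTERFACE

Orientations are given as a unit quaternion [w, x, y, z].
In Python, from plant import manip gives the robot as it stands.
- The arm moves only by the tool play_rows, never from a script. Its argument "series" is a list that holds one entry, the list of rows, each a list of 7 numbers: the shift along the world's x, y, z in m, then the turn, a rotation vector about the world's x, y, z in degrees, then the opening, from 0 (shut) to 1 (fully open). In form: [[[dx, dy, dz, rx, ry, rz, grip], ...]]. A call has 1 to 10 rows; each row shifts and turns the commanded pose from where the row before left it; what a row does not reach is not made up. A row lasts 1/10 s, in which the tool goes at most 50 mm and 8.59 degrees, less where a joint would pass 70% of its speed; a pose out of reach is approached as far as the arm can. A call with a gripper value outside its range is refused whole. The fingers move at their own pace and stop on an object; the grip force is fixed at half the most. Time passes only in rows, so rows that do not move let the fingers close. It gives the time, the measured TCP pose, the force, the opening and the grip force at its end, in the units of the state.
- manip.state(): the state, without advancing time (a new reading comes with each control period).
- manip.grab_frame(name): name is "scene" or "top" or "wrist"; returns a dict with "frame" (400x640x3 uint8, blue, green, red), "mtx" (3x3 intrinsics, pixels), "R" (3x3) and "t" (3): a world point X has camera coordinates R X + t. Camera axes: x right, y down, z forward; pixel columns grow to the right and rows downward; lengths in m; the calibration is good to about 2 mm. The wrist camera is an equidistant fisheye: a pixel r from the principal point sees the ray r / f radians off the axis. A picture is of the moment at which its call begins. There is no depth.
- manip.job_done(): hands the job in; it is judged then, once.
The state is a dict: "time": time; "joint_pos": joint angles; "joint_vel": joint speeds; "joint_efforts": joint torques, N m; "tool_pos": TCP position; "tool_rot": TCP orientation; "contact_force": force on the tool from outside, world axes, zero at the start; "ft_torque": the same for the moment, N m; "gripper_width": opening from 0.0 (shut) to 1.0 (fully open); "grasp_force": force on a finger pad.
Only numpy, scipy, OpenCV 4.12 (cv2) and the standard library are available. Lean on these libraries where they do the work, as an engineer would, in place of code of your own. Each camera call takes 0.05 s, during which the arm holds its last target. There are 200 camera calls.

## Working session

There is one attempt and no reset: what is moved stays moved. The work goes in short steps, Python scripts to look and compute and a tool call to move; the robot and the scene stay as the last step left them, time stands still between calls to the robot, and variables do not carry over. Pictures are saved under pics/ and viewed, at most 10 in all, crops included, and the job is handed in when it is done.

Besides the shell and the picture viewer there is one more tool, called after "Emit:" as name([rows], argument=value, ...), one row to a line, values as JSON. play_rows: Moves the arm, as the interface text tells. Its arguments: {"type":"object","properties":{"series":{"type":"array"}},"required":["series"]}

```bash
mkdir -p pics; ls; python3 - <<'E'
from plant import manip
import cv2
for n in("scene","top","wrist"):
    d=manip.grab_frame(n); cv2.imwrite(f"pics/{n}0.png",d["frame"]); print(n,d["mtx"].tolist(),d["R"].round(4).tolist(),d["t"].round(4).tolist())
print(manip.state())
E
```

```text
pics
scene [[442.1010953486478, 0.0, 325.3662934166495], [0.0, 442.1010953486478, 205.55865122151428], [0.0, 0.0, 1.0]] [[-0.8178, 0.5755, -0.0103], [0.3994, 0.5545, -0.73], [-0.4144, -0.6011, -0.6833]] [0.443, -0.2104, 1.5057]
top [[437.33177617012166, 0.0, 313.37574941244674], [0.0, 437.33177617012166, 200.9834411951681], [0.0, 0.0, 1.0]] [[0.0036, -0.9998, -0.019], [-0.9847, -0.0002, -0.1741], [0.174, 0.0194, -0.9845]] [0.0434, 0.5923, 0.869]
wrist [[309.70691628693146, 0.0, 321.81983008895827], [0.0, 309.70691628693146, 203.7105250414185], [0.0, 0.0, 1.0]] [[0.4183, -0.9083, -0.0028], [-0.8711, -0.4021, 0.2821], [-0.2573, -0.1156, -0.9594]] [-0.6239, -0.037, 0.38]
{'time': 0.15, 'joint_pos': array([-1.25799992e+00,  5.32169679e-02,  1.61399560e+00,  3.41314200e-05,
        1.47600621e+00, -1.18989158e-01]), 'joint_vel': array([ 0.000796  , -0.00272191, -0.00470878, -0.00181782,  0.00081462,
        0.00066342]), 'joint_efforts': array([ 3.18144057e-04, -3.94243920e+01, -3.70721304e+01, -1.19937299e-04,
        4.66868296e-03, -7.27545256e-06]), 'tool_pos': array([ 0.26142032, -0.56715699,  0.23032799]), 'tool_rot': array([-8.10888160e-04,  9.76785558e-01,  2.14217909e-01, -6.17570340e-05]), 'contact_force': array([-0.24485964,  0.41336136, -1.05186614]), 'ft_torque': array([-0.01079213, -0.01518453, -0.022164  ]), 'grasp_force': 0.0, 'gripper_width': 1.002404518779051}
```

View pics/top0.png

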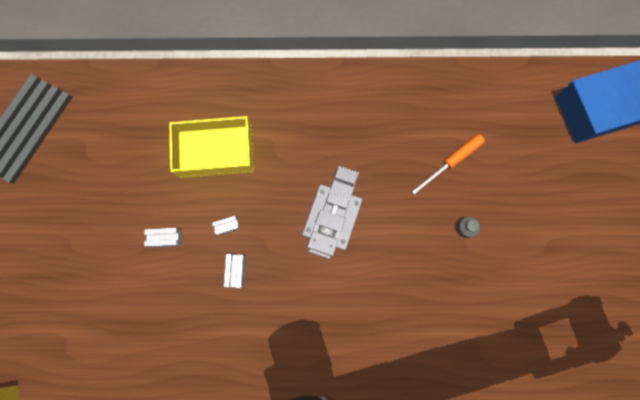

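View pics/scene0.png

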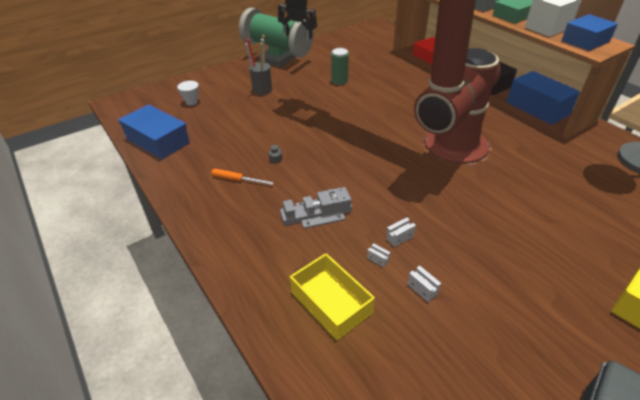

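The top view shows the smallest block at (225,225), two larger ones at (161,237) and (234,270), and the clamp with its wheel at (328,231) and fixed jaw near (346,172).

```bash
cat > h.py <<'E'
from plant import manip
import cv2, numpy as np
def px2w(d,uv,z,fish=False):
    """cast pixels onto the plane at height z"""
    uv=np.atleast_2d(np.float64(uv)); K=d["mtx"]; R,t=d["R"],d["t"]
    if fish: n=cv2.fisheye.undistortPoints(uv[None],K,np.zeros(4))[0]
    else: n=cv2.undistortPoints(uv[None],K,None)[:,0]
    r=np.c_[n,np.ones(len(n))]@R; c=-R.T@t
    return c+r*((z-c[2])/r[:,2])[:,None]
def w2px(d,X,fish=False):
    X=np.atleast_2d(np.float64(X)); rv=cv2.Rodrigues(d["R"])[0]
    if fish: return cv2.fisheye.projectPoints(X[None],rv,d["t"].reshape(3,1),d["mtx"],np.zeros(4))[0][0]
    return cv2.projectPoints(X,rv,d["t"],d["mtx"],None)[0][:,0]
E
python3 - <<'E'
from h import *
d=manip.grab_frame("top"); f=d["frame"]
m=(f.min(2)>150).astype(np.uint8); m[:100]=0
m=cv2.morphologyEx(m,cv2.MORPH_CLOSE,np.ones((5,5)))
for c in cv2.findContours(m,cv2.RETR_EXTERNAL,cv2.CHAIN_APPROX_NONE)[0]:
    if cv2.contourArea(c)<40: continue
    w=px2w(d,c[:,0],.034)[:,:2]*1000
    print(cv2.boundingRect(c),cv2.minAreaRect(w.astype(np.float32)))
print(px2w(d,[[328,231],],.060), px2w(d,[[346,172]],.052))
cv2.imwrite("pics/v1.png",cv2.resize(f[140:280,190:390],None,fx=4,fy=4,interpolation=cv2.INTER_CUBIC))
E
```

```text
(224, 254, 19, 34) ((447.58941650390625, 212.91494750976562), (68.38489532470703, 37.863101959228516), 0.1473938375711441)
(144, 228, 35, 18) ((518.5528564453125, 370.13348388671875), (36.3047981262207, 74.02161407470703), 0.12514568865299225)
(212, 216, 26, 19) ((543.748779296875, 233.65170288085938), (28.181180953979492, 53.44523239135742), 18.72577667236328)
(303, 166, 59, 92) ((573.6048583984375, 0.7357177734375), (95.56672668457031, 196.53282165527344), 71.00662994384766)
(413, 164, 35, 30) ((645.1724243164062, -206.63409423828125), (7.644893646240234, 99.18928527832031), 39.18791580200195)
[[0.52804581 0.01404945 0.06      ]] [[ 0.65502176 -0.02465588  0.052     ]]
```

View pics/v1.png

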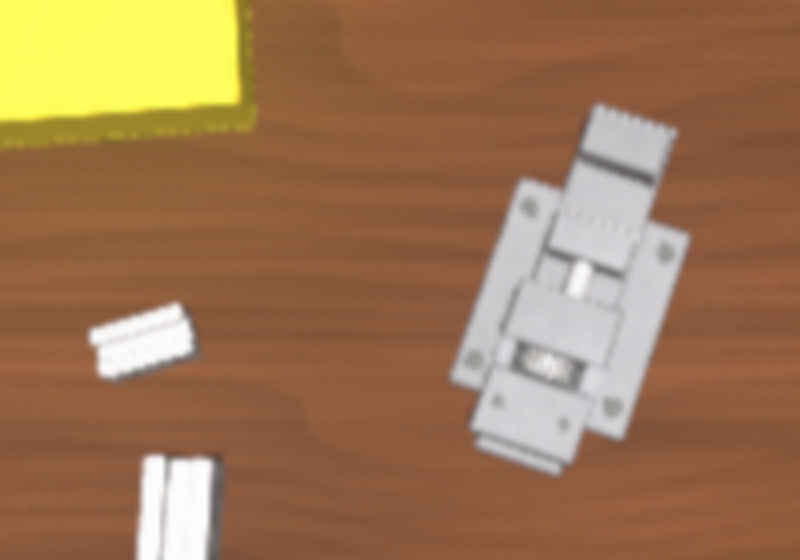

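Emit:
play_rows([
  [[0.014, 0.04, 0, 0, 0, -0.3, 1], [0.014, 0.04, 0, 0, 0, -0.3, 1], [0.014, 0.04, 0, 0, 0, -0.3, 1], [0.014, 0.04, 0, 0, 0, -0.3, 1], [0.014, 0.04, 0, 0, 0, -0.3, 1], [0.014, 0.04, 0, 0, 0, -0.3, 1], [0.014, 0.04, 0, 0, 0, -0.3, 1], [0.014, 0.04, 0, 0, 0, -0.3, 1], [0.014, 0.04, 0, 0, 0, -0.3, 1], [0.014, 0.04, 0, 0, 0, -0.3, 1]],
])

```text
time: 1.2
tool_pos: [0.4017, -0.1659, 0.2313]
tool_rot: [0.0, 0.982, 0.188, 0.0]
contact_force: [0.6, -0.5, 0.2]
gripper_width: 0.999
grasp_force: 0.0
```

Emit:
play_rows([
  [[0.014, 0.04, 0, 0, 0, -0.3, 1], [0.014, 0.04, 0, 0, 0, -0.3, 1], [0.014, 0.04, 0, 0, 0, -0.3, 1], [0.014, 0.04, 0, 0, 0, -0.3, 1], [0.014, 0.04, 0, 0, 0, -0.3, 1], [0.014, 0.04, 0, 0, 0, -0.3, 1], [0.014, 0.04, 0, 0, 0, -0.3, 1], [0.014, 0.04, -0.02, 0, 0, -0.3, 1], [0.014, 0.04, -0.02, 0, 0, -0.3, 1], [0, 0, 0, 0, 0, 0, 1]],
])

```text
time: 2.2
tool_pos: [0.526, 0.1957, 0.1869]
tool_rot: [-0.0, 0.986, 0.168, -0.003]
contact_force: [-0.2, -1.1, 0.3]
gripper_width: 1.004
grasp_force: 0.0
```

```bash
cat > blk.py <<'E'
from h import *
d=manip.grab_frame("wrist"); f=d["frame"]; s=manip.state()
print(s["tool_pos"],s["tool_rot"])
cv2.imwrite("pics/w1.png",f); 
E
python3 blk.py
```

```text
[0.52633783 0.19394311 0.18852598] [ 1.66673752e-04  9.85940808e-01  1.67075181e-01 -2.56498693e-03]
```

View pics/w1.png

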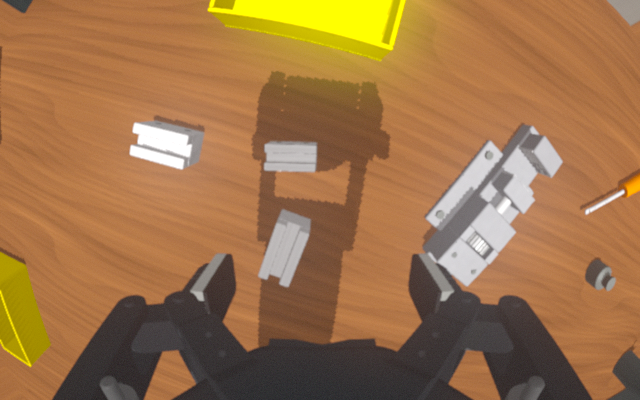

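The wrist view shows the small block at (290,157), slot up, and the clamp around (490,205), wheel at (480,243). I'll zoom in on both for corner pixels.

```bash
python3 - <<'E'
import cv2,numpy as np
f=cv2.imread("pics/w1.png")
a=cv2.resize(f[130:185,255:330],None,fx=8,fy=8,interpolation=cv2.INTER_CUBIC)[:, :600]
b=cv2.resize(f[120:290,420:570],None,fx=3.5,fy=3.5,interpolation=cv2.INTER_CUBIC)
cv2.imwrite("pics/a.png",a);cv2.imwrite("pics/b.png",b)
E
```

```text
(no output)
```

View pics/a.png

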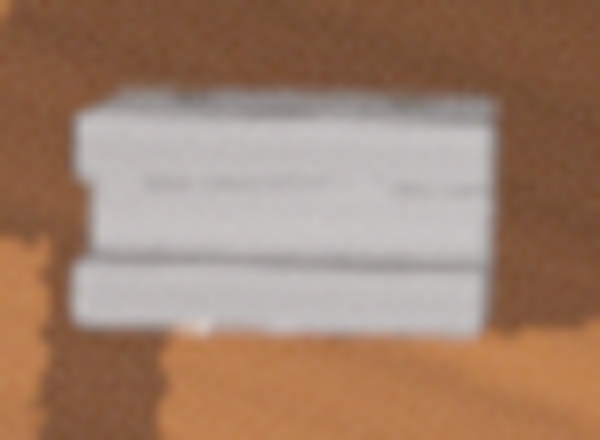

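View pics/b.png

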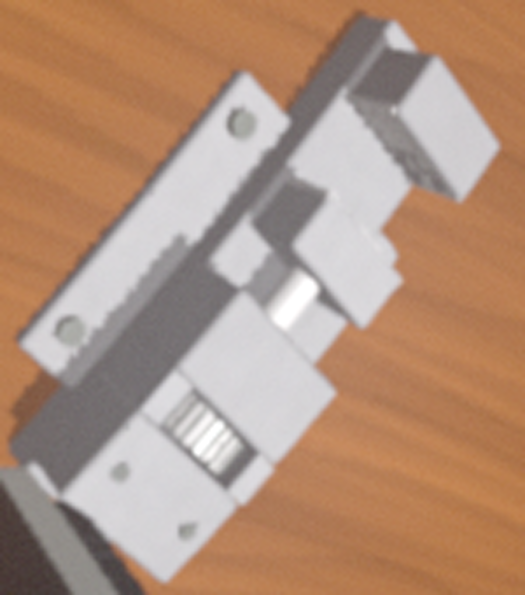

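```bash
cat > fit.py <<'E'
from h import *
def rigid(A,B):
    """B ~ R(th) A + p"""
    a=A-A.mean(0);b=B-B.mean(0)
    th=np.arctan2((a[:,0]*b[:,1]-a[:,1]*b[:,0]).sum(),(a*b).sum())
    R=np.array([[np.cos(th),-np.sin(th)],[np.sin(th),np.cos(th)]])
    p=B.mean(0)-R@A.mean(0); return np.degrees(th),p,B-(A@R.T+p)
E
python3 - <<'E'
from fit import *
import pickle
d=manip.grab_frame("wrist"); pickle.dump(d,open("w1.pkl","wb"))
cr=lambda P,s,o:(np.array(P)+.5)/s-.5+np.array(o)
b=px2w(d,cr([(78,112),(497,122),(483,332),(72,326)],8,(255,130)),.034,True)[:,:2]*1000
print("block",b.round(1).tolist(),[np.linalg.norm(b[i]-b[i-1]).round(1) for i in range(4)],b.mean(0))
e=b[1]-b[0]+b[2]-b[3];print("yaw long",np.degrees(np.arctan2(e[1],e[0])))
o=(420,120)
D=px2w(d,cr([(238,292),(336,394),(62,495),(165,582)],3.5,o),.054,True)[:,:2]*1000
F=px2w(d,cr([(392,108),(460,200)],3.5,o),.052,True)[:,:2]*1000
J=px2w(d,cr([(328,190),(402,280)],3.5,o),.051,True)[:,:2]*1000
A=np.array([(-20,28),(-20,-28),(-104,28),(-104,-28),(55,22),(55,-22.)])
th,p,r=rigid(A,np.r_[D,F]);print("vise",th,p,r.round(1).tolist())
t=np.radians(th);R=np.array([[np.cos(t),-np.sin(t)],[np.sin(t),np.cos(t)]])
print("jaw in clamp",(J-p)@R, "blk target",R@[38,0]+p,"rim",R@[-60,0]+p)
E
```

```text
block [[549.5, 261.2], [564.5, 212.6], [539.6, 205.8], [523.9, 254.1]] [np.float64(26.5), np.float64(50.9), np.float64(25.8), np.float64(50.7)] [544.36485503 233.39879244]
yaw long -72.4609152809747
vise -18.730674049789958 [585.11842468  -4.57496572] [[-1.9, 0.5], [-1.1, -0.3], [1.0, -0.7], [0.7, 0.6], [0.8, 0.2], [0.5, -0.3]]
jaw in clamp [[ 21.47071199  22.92115844]
 [ 21.79467657 -23.04399634]] blk target [621.10588759 -16.77752747] rim [528.29611482  14.69223704]
```

Emit:
play_rows([
  [[0.005, 0.013, -0.02, 0, 0, -0.5, 1], [0.005, 0.013, -0.02, 0, 0, -0.5, 1], [0.004, 0.009, -0.02, 0, 0, -0.5, 1], [0.003, 0.006, -0.02, 0, 0, 0, 1], [0, 0, -0.02, 0, 0, 0, 1], [0, 0, -0.02, 0, 0, 0, 1], [0, 0, 0, 0, 0, 0, 1], [0, 0, 0, 0, 0, 0, 1], [0, 0, 0, 0, 0, 0, 1]],
])

```text
time: 3.2
tool_pos: [0.5459, 0.2331, 0.0735]
tool_rot: [-0.0, 0.988, 0.152, 0.002]
contact_force: [0.6, 0.4, 0.8]
gripper_width: 0.998
grasp_force: 0.0
```

```bash
python3 - <<'E'
from h import *
for i in range(4):
    manip.grab_frame("top"); s=manip.state(); print(s["tool_pos"].round(4),s["tool_rot"].round(4),s["contact_force"].round(1))
d=manip.grab_frame("wrist"); cv2.imwrite("pics/w2.png",d["frame"][100:400])
E
```

```text
[0.5459 0.2333 0.0735] [-2.000e-04  9.884e-01  1.522e-01  1.700e-03] [ 0.  -0.4 -0.1]
[0.5457 0.2334 0.0733] [-2.000e-04  9.883e-01  1.523e-01  1.600e-03] [-0.1 -0.1 -0.5]
[0.5455 0.2335 0.073 ] [-2.000e-04  9.883e-01  1.524e-01  1.300e-03] [-0.5 -0.6  0.8]
[0.5453 0.2335 0.0727] [-1.000e-04  9.883e-01  1.524e-01  1.100e-03] [ 0.6 -0.1 -0. ]
```

View pics/w2.png

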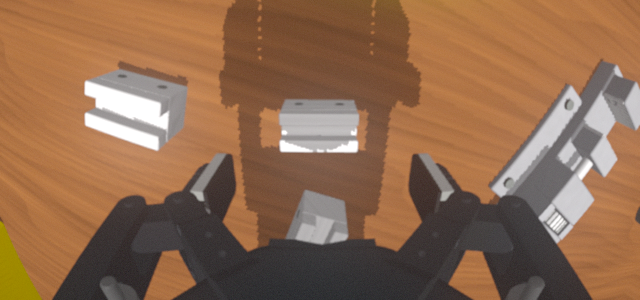

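The block sits aligned and centred between the fingers at (319,225 full frame). I'll descend and grip.

Emit:
play_rows([
  [[0, 0, -0.02, 0, 0, 0, 1], [0, 0, -0.02, 0, 0, 0, 1], [0, 0, -0.015, 0, 0, 0, 1], [0, 0, -0.008, 0, 0, 0, 1], [0, 0, -0.005, 0, 0, 0, 1], [0, 0, 0, 0, 0, 0, 1], [0, 0, 0, 0, 0, 0, 1], [0, 0, 0, 0, 0, 0, 0.4], [0, 0, 0, 0, 0, 0, 0.4], [0, 0, 0, 0, 0, 0, 0.3]],
])

```text
time: 4.45
tool_pos: [0.5454, 0.2339, 0.0046]
tool_rot: [-0.0, 0.988, 0.152, 0.001]
contact_force: [-0.9, -1.4, -2.3]
gripper_width: 0.572
grasp_force: 63.5
```

Emit:
play_rows([
  [[0, 0, 0, 0, 0, 0, 0.3], [0, 0, 0, 0, 0, 0, 0.3], [0, 0, 0, 0, 0, 0, 0.3], [0, 0, 0, 0, 0, 0, 0.3], [0, 0, 0, 0, 0, 0, 0.3], [0, 0, 0, 0, 0, 0, 0.3]],
])

```text
time: 5.05
tool_pos: [0.5454, 0.2338, 0.0044]
tool_rot: [-0.0, 0.988, 0.152, 0.001]
contact_force: [-0.4, 0.7, 5.6]
gripper_width: 0.569
grasp_force: 64.4
```

Emit:
play_rows([
  [[0, 0, 0.01, 0, 0, 0, 0.3], [0, 0, 0.025, 0, 0, 0, 0.3], [0, 0, 0.03, 0, 0, 0, 0.3], [0, 0, 0.025, 0, 0, 0, 0.3], [0.0055, -0.02, 0.01, 0, 0, -3.3, 0.3], [0.008, -0.027, 0, 0, 0, -4, 0.3], [0.008, -0.027, 0, 0, 0, -4, 0.3], [0.008, -0.027, 0, 0, 0, -4, 0.3], [0.008, -0.027, 0, 0, 0, -4, 0.3], [0.008, -0.027, 0, 0, 0, -4, 0.3]],
])

```text
time: 6.05
tool_pos: [0.5889, 0.0772, 0.1021]
tool_rot: [0.0, 0.999, -0.052, -0.001]
contact_force: [-0.6, 0.4, -3.8]
gripper_width: 0.575
grasp_force: 63.6
```

Emit:
play_rows([
  [[0.008, -0.027, 0, 0, 0, -4, 0.3], [0.008, -0.027, 0, 0, 0, -4, 0.3], [0.008, -0.025, 0, 0, 0, -3, 0.3], [0.006, -0.0166, 0, 0, 0, -2, 0.3], [0, 0, -0.01, 0, 0, 0, 0.3], [0, 0, -0.01, 0, 0, 0, 0.3], [0, 0, 0, 0, 0, 0, 0.3], [0, 0, 0, 0, 0, 0, 0.3], [0, 0, 0, 0, 0, 0, 0.3], [0, 0, 0, 0, 0, 0, 0.3]],
])

```text
time: 7.05
tool_pos: [0.6204, -0.0167, 0.0839]
tool_rot: [-0.0, 0.987, -0.163, 0.0]
contact_force: [-0.3, 0.0, -3.6]
gripper_width: 0.571
grasp_force: 63.6
```

```bash
python3 - <<'E'
from h import *
d=manip.grab_frame("wrist"); import pickle; pickle.dump(d,open("w3.pkl","wb"))
cv2.imwrite("pics/w3.png",cv2.resize(d["frame"][90:290,190:450],None,fx=3,fy=3,interpolation=cv2.INTER_CUBIC))
s=manip.state(); print(s["tool_pos"].round(4),s["tool_rot"].round(4),s["contact_force"].round(1),s["gripper_width"])
E
```

```text
[ 0.6203 -0.0169  0.0839] [-0.000e+00  9.867e-01 -1.627e-01  4.000e-04] [-0.1  0.7 -3.2] 0.570085301871193
```

View pics/w3.png

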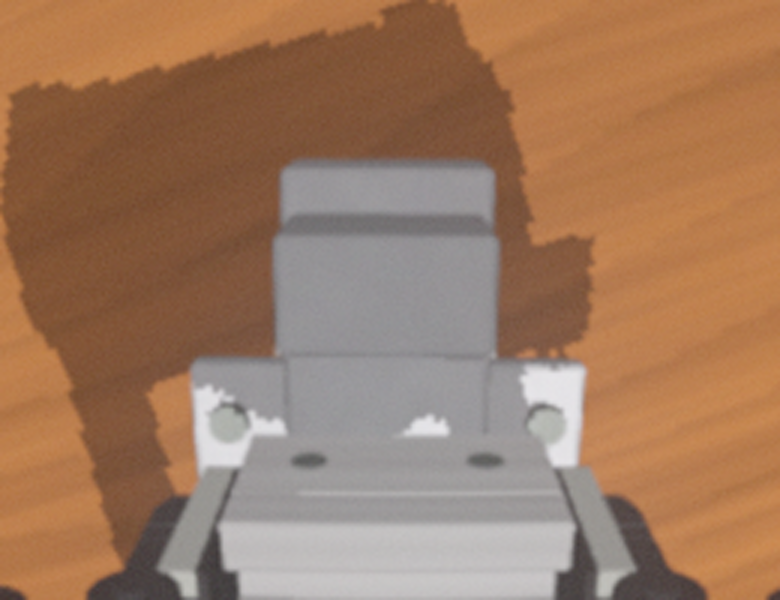

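The held block's top far edge runs (222,522)-(572,522) in the crop, its bottom edge at row 435, and the fixed-jaw face edge runs (280,353)-(497,355).

```bash
python3 - <<'E'
from h import *
import pickle
d=pickle.load(open("w3.pkl","rb"))
t=np.radians(-18.73);R=np.array([[np.cos(t),-np.sin(t)],[np.sin(t),np.cos(t)]]);p=np.array([585.1,-4.6])
f=lambda P,z:((px2w(d,(np.array(P)+.5)/3-.5+[190,90],z,True)[:,:2]*1000-p)@R).round(1).tolist()
print("fixed face",f([(280,353),(497,355)],.052)); print("fixed rear",f([(276,237),(497,237)],.052))
print("blk top edge",f([(222,522),(572,522)],.1135)); print("blk bottom edge",f([(250,435),(547,435)],.0795))
print("flange far corners",f([(192,362),(585,364)],.008))
print("tcp",(np.array([620.3,-16.9])-p)@R)
E
```

```text
fixed face [[55.2, 22.7], [54.8, -20.3]]
fixed rear [[78.5, 22.8], [78.5, -19.6]]
blk top edge [[49.6, 23.8], [49.6, -24.8]]
blk bottom edge [[48.9, 24.9], [48.9, -26.4]]
flange far corners [[39.3, 51.1], [38.8, -47.6]]
tcp [37.28552762 -0.34558654]
```

Emit:
play_rows([
  [[0.0024, 0.0008, 0, 0, 0, 0, 0.3], [0, 0, -0.012, 0, 0, 0, 0.3], [0, 0, -0.012, 0, 0, 0, 0.3], [0, 0, -0.012, 0, 0, 0, 0.3], [0, 0, -0.01, 0, 0, 0, 0.3], [0, 0, -0.006, 0, 0, 0, 0.3], [0, 0, 0, 0, 0, 0, 0.3], [0, 0, 0, 0, 0, 0, 0.3], [0, 0, 0, 0, 0, 0, 0.3]],
])

```text
time: 8.0
tool_pos: [0.6231, -0.0165, 0.0321]
tool_rot: [-0.0, 0.987, -0.163, 0.001]
contact_force: [-0.5, 0.3, -3.1]
gripper_width: 0.576
grasp_force: 63.7
```

Emit:
play_rows([
  [[0, 0, -0.002, 0, 0, 0, 0.3], [0, 0, -0.0015, 0, 0, 0, 0.3], [0, 0, 0, 0, 0, 0, 0.3], [0, 0, 0, 0, 0, 0, 0.3]],
])

```text
time: 8.4
tool_pos: [0.6224, -0.0164, 0.0277]
tool_rot: [-0.0, 0.987, -0.163, -0.0]
contact_force: [-0.4, 0.5, -2.6]
gripper_width: 0.573
grasp_force: 63.7
```

Emit:
play_rows([
  [[0, 0, -0.0006, 0, 0, 0, 0.3], [0, 0, 0, 0, 0, 0, 0.3], [0, 0, -0.0004, 0, 0, 0, 0.3], [0, 0, 0, 0, 0, 0, 0.3], [0, 0, 0, 0, 0, 0, 0.3]],
])

```text
time: 8.9
tool_pos: [0.6225, -0.0164, 0.0268]
tool_rot: [-0.0, 0.987, -0.163, 0.0]
contact_force: [0.7, 1.6, -3.9]
gripper_width: 0.572
grasp_force: 63.7
```

Emit:
play_rows([
  [[0, 0, -0.0005, 0, 0, 0, 0.3], [0, 0, 0, 0, 0, 0, 0.3], [0, 0, 0, 0, 0, 0, 0.3]],
])

```text
time: 9.2
tool_pos: [0.6226, -0.0164, 0.0264]
tool_rot: [0.0, 0.987, -0.163, 0.0]
contact_force: [0.5, -0.6, -2.4]
gripper_width: 0.572
grasp_force: 63.8
```

Emit:
play_rows([
  [[0, 0, -0.0005, 0, 0, 0, 0.3], [0, 0, 0, 0, 0, 0, 0.3], [0, 0, 0, 0, 0, 0, 0.3]],
])

```text
time: 9.5
tool_pos: [0.6226, -0.0164, 0.0264]
tool_rot: [0.0, 0.987, -0.163, 0.0]
contact_force: [-2.7, -0.6, 2.2]
gripper_width: 0.57
grasp_force: 64.2
```

Emit:
play_rows([
  [[0, 0, 0, 0, 0, 0, 0.62], [0, 0, 0, 0, 0, 0, 0.7], [0, 0, 0, 0, 0, 0, 0.85], [0, 0, 0, 0, 0, 0, 0.85], [0, 0, 0.01, 0, 0, 0, 0.85], [0, 0, 0.02, 0, 0, 0, 0.85], [0, 0, 0.03, 0, 0, 0, 0.85], [0, 0, 0.03, 0, 0, 0, 0.85], [-0.02, 0.0067, 0.01, 0, 0, 0, 0.85], [-0.02, 0.0067, 0, 0, 0, 0, 0.5]],
])

```text
time: 10.5
tool_pos: [0.5844, -0.0033, 0.13]
tool_rot: [-0.0, 0.987, -0.163, 0.003]
contact_force: [0.0, -0.2, 0.1]
gripper_width: 0.697
grasp_force: 0.0
```

Emit:
play_rows([
  [[-0.02, 0.0067, 0, 0, 0, 0, 0], [-0.02, 0.0067, 0, 0, 0, 0, 0], [-0.014, 0.0038, 0, 0, 0, 0, 0], [0, 0, 0, 0, 0, 0, 0], [0, 0, 0, 0, 0, 0, 0], [0, 0, 0, 0, 0, 0, 0], [0, 0, 0, 0, 0, 0, 0], [0, 0, 0, 0, 0, 0, 0]],
])

```text
time: 11.3
tool_pos: [0.5289, 0.014, 0.1258]
tool_rot: [0.0, 0.987, -0.163, -0.0]
contact_force: [0.1, 0.4, 0.2]
gripper_width: 0.003
grasp_force: 0.0
```

```bash
python3 - <<'E'
from h import *
d=manip.grab_frame("wrist"); import pickle; pickle.dump(d,open("w4.pkl","wb"))
cv2.imwrite("pics/w4.png",cv2.resize(d["frame"][60:320,200:440],None,fx=2.3,fy=2.3,interpolation=cv2.INTER_CUBIC))
s=manip.state(); print(s["tool_pos"].round(4),s["tool_rot"].round(4),s["contact_force"].round(1),s["gripper_width"])
E
```

```text
[0.5288 0.014  0.1258] [ 0.000e+00  9.866e-01 -1.631e-01 -1.000e-04] [ 0.  -0.4 -0.4] -8.506697482539846e-05
```

View pics/w4.png

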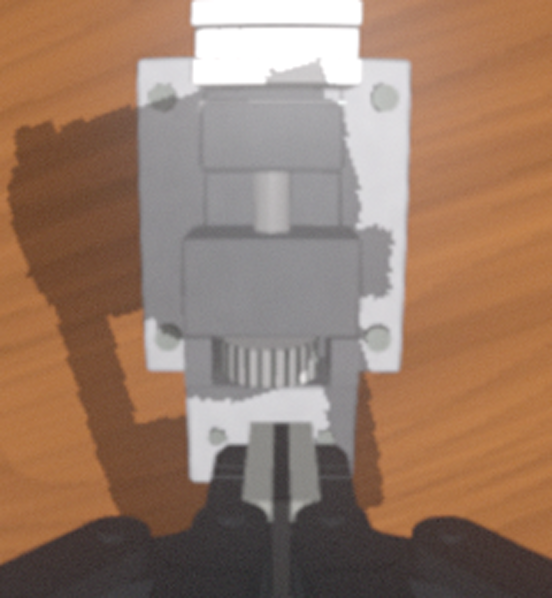

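The block sits squarely in the opening behind the sliding jaw, with its top spanning crop x 193–360 against 203–345 for the jaw. The wheel is at (270,362). I'll bring the shut fingertips over the −y side of the rim.

Emit:
play_rows([
  [[-0.0022, -0.005, -0.02, 0, 0, 0, 0], [0, 0, -0.02, 0, 0, 0, 0], [0, 0, -0.015, 0, 0, 0, 0], [0, 0, -0.007, 0, 0, 0, 0], [0, 0, 0, 0, 0, 0, 0], [0, 0, 0, 0, 0, 0, 0], [0, 0, 0, 0, 0, 0, 0], [0, 0, 0, 0, 0, 0, 0]],
])

```text
time: 12.15
tool_pos: [0.527, 0.0091, 0.0648]
tool_rot: [-0.0, 0.987, -0.163, 0.001]
contact_force: [0.0, 0.0, -0.5]
gripper_width: 0.002
grasp_force: 0.0
```

Emit:
play_rows([
  [[0, 0, -0.001, 0, 0, 0, 0], [0, 0, -0.0008, 0, 0, 0, 0], [0, 0, 0, 0, 0, 0, 0], [0, 0, 0, 0, 0, 0, 0]],
])

```text
time: 12.55
tool_pos: [0.5262, 0.0092, 0.062]
tool_rot: [-0.0, 0.987, -0.163, -0.0]
contact_force: [0.7, 0.2, 0.4]
gripper_width: -0.007
grasp_force: 0.0
```

Emit:
play_rows([
  [[0, 0, -0.0006, 0, 0, 0, 0], [0, 0, 0, 0, 0, 0, 0], [0, 0, 0, 0, 0, 0, 0]],
])

```text
time: 12.85
tool_pos: [0.5262, 0.0092, 0.0614]
tool_rot: [-0.0, 0.987, -0.163, -0.0]
contact_force: [0.3, 0.5, 0.1]
gripper_width: 0.002
grasp_force: 0.0
```

Emit:
play_rows([
  [[0, 0, -0.0004, 0, 0, 0, 0], [0, 0, 0, 0, 0, 0, 0], [0, 0, 0, 0, 0, 0, 0]],
])

```text
time: 13.15
tool_pos: [0.5263, 0.0092, 0.061]
tool_rot: [-0.0, 0.987, -0.163, 0.0]
contact_force: [-0.7, -0.8, -0.0]
gripper_width: -0.0
grasp_force: 0.0
```

Emit:
play_rows([
  [[0, 0, -0.0004, 0, 0, 0, 0], [0, 0, 0, 0, 0, 0, 0], [0, 0, 0, 0, 0, 0, 0]],
])

```text
time: 13.45
tool_pos: [0.5262, 0.0092, 0.0606]
tool_rot: [0.0, 0.987, -0.163, -0.0]
contact_force: [-0.4, -0.1, -1.1]
gripper_width: 0.001
grasp_force: 0.0
```

Emit:
play_rows([
  [[0, 0, -0.0004, 0, 0, 0, 0], [0, 0, 0, 0, 0, 0, 0], [0, 0, 0, 0, 0, 0, 0]],
])

```text
time: 13.75
tool_pos: [0.5262, 0.0092, 0.0602]
tool_rot: [-0.0, 0.987, -0.163, -0.0]
contact_force: [0.8, 0.3, 0.6]
gripper_width: 0.004
grasp_force: 0.0
```

Emit:
play_rows([
  [[0, 0, -0.0003, 0, 0, 0, 0], [0, 0, 0, 0, 0, 0, 0], [0, 0, 0, 0, 0, 0, 0]],
])

```text
time: 14.05
tool_pos: [0.5263, 0.0092, 0.0599]
tool_rot: [-0.0, 0.987, -0.163, -0.0]
contact_force: [0.2, -0.6, -0.5]
gripper_width: -0.002
grasp_force: 0.0
```

Emit:
play_rows([
  [[0, 0, -0.0003, 0, 0, 0, 0], [0, 0, 0, 0, 0, 0, 0], [0, 0, 0, 0, 0, 0, 0]],
])

```text
time: 14.35
tool_pos: [0.5263, 0.0092, 0.0597]
tool_rot: [-0.0, 0.987, -0.163, 0.0]
contact_force: [-0.6, 0.9, 1.3]
gripper_width: 0.001
grasp_force: 0.6
```

Emit:
play_rows([
  [[0, 0, -0.0003, 0, 0, 0, 0], [0, 0, 0, 0, 0, 0, 0], [0, 0, 0, 0, 0, 0, 0]],
])

```text
time: 14.65
tool_pos: [0.5264, 0.0092, 0.0596]
tool_rot: [-0.0, 0.987, -0.163, 0.0]
contact_force: [-2.6, 1.0, 3.3]
gripper_width: -0.002
grasp_force: 1.8
```

Emit:
play_rows([
  [[0, 0, -0.0003, 0, 0, 0, 0], [0, 0, 0, 0, 0, 0, 0], [0.0006, 0.0019, 0, 0, 0, 0, 0], [0.0007, 0.0019, 0, 0, 0, 0, 0]],
])

```text
time: 15.05
tool_pos: [0.5276, 0.0126, 0.0597]
tool_rot: [0.001, 0.987, -0.163, -0.0]
contact_force: [-4.8, -0.7, 7.7]
gripper_width: -0.003
grasp_force: 3.5
```

Emit:
play_rows([
  [[0.0006, 0.0019, 0, 0, 0, 0, 0], [0.0007, 0.0019, 0, 0, 0, 0, 0], [0.0006, 0.0019, 0, 0, 0, 0, 0]],
])

```text
time: 15.35
tool_pos: [0.5295, 0.0183, 0.0595]
tool_rot: [0.0, 0.987, -0.163, 0.0]
contact_force: [-2.7, -0.9, 5.3]
gripper_width: -0.004
grasp_force: 2.5
```

Emit:
play_rows([
  [[0.0006, 0.0019, 0, 0, 0, 0, 0], [0.0007, 0.0019, 0, 0, 0, 0, 0]],
])

```text
time: 15.55
tool_pos: [0.5309, 0.0223, 0.0594]
tool_rot: [0.0, 0.987, -0.163, 0.0]
contact_force: [-2.7, -1.5, 5.5]
gripper_width: 0.002
grasp_force: 2.6
```

Emit:
play_rows([
  [[0.0006, 0.0019, 0, 0, 0, 0, 0], [0, 0, 0.003, 0, 0, 0, 0], [-0.0026, -0.0076, 0, 0, 0, 0, 0], [-0.0025, -0.0076, 0, 0, 0, 0, 0], [0, 0, 0, 0, 0, 0, 0], [0, 0, -0.002, 0, 0, 0, 0], [0, 0, -0.0006, 0, 0, 0, 0], [0, 0, 0, 0, 0, 0, 0], [0, 0, 0, 0, 0, 0, 0]],
])

```text
time: 16.45
tool_pos: [0.5263, 0.0093, 0.0593]
tool_rot: [-0.0, 0.987, -0.163, -0.0]
contact_force: [0.1, -0.4, 0.0]
gripper_width: 0.004
grasp_force: 0.0
```

Emit:
play_rows([
  [[0, 0, -0.0004, 0, 0, 0, 0], [0, 0, 0, 0, 0, 0, 0], [0, 0, 0, 0, 0, 0, 0]],
])

```text
time: 16.75
tool_pos: [0.5264, 0.0093, 0.0591]
tool_rot: [-0.0, 0.987, -0.163, 0.0]
contact_force: [-0.5, 1.3, 0.6]
gripper_width: -0.0
grasp_force: 0.5
```

```bash
cat > jaw.py <<'E'
# jaw back edge / face edge in clamp mm: strong row-gradients along the clamp's middle line (y=+12), at jaw-top height
from h import *
d=manip.grab_frame("wrist"); g=cv2.cvtColor(d["frame"],cv2.COLOR_BGR2GRAY).astype(np.float32)
t=np.radians(-18.73);R=np.array([[np.cos(t),-np.sin(t)],[np.sin(t),np.cos(t)]]);p=np.array([585.4,-3.6])
xs=np.arange(-18,60,.25); prof=0
for y in np.r_[-18:-10:9j,10:18:9j]:
    q=np.c_[np.c_[xs,np.full_like(xs,y)]@R.T+p,np.full_like(xs,51)]/1000
    uv=w2px(d,q,True).astype(np.float32)
    prof=prof+cv2.remap(g,uv[:,0],uv[:,1],cv2.INTER_LINEAR).ravel()/18
dd=np.gradient(cv2.GaussianBlur(prof[None],(9,1),0)[0])
k=[i for i in range(2,len(xs)-2) if abs(dd[i])==abs(dd[i-2:i+3]).max() and abs(dd[i])>1.5]
print([(xs[i],dd[i].round(1)) for i in k])
E
python3 jaw.py
```

```text
Traceback (most recent call last):
  File "jaw.py", line 8, in <module>
    uv=w2px(d,q,True).astype(np.float32)
       ~~~~^^^^^^^^^^
  File "h.py", line 12, in w2px
    if fish: return cv2.fisheye.projectPoints(X[None],rv,d["t"].reshape(3,1),d["mtx"],np.zeros(4))[0][0]
                    ~~~~~~~~~~~~~~~~~~~~~~~~~^^^^^^^^^^^^^^^^^^^^^^^^^^^^^^^^^^^^^^^^^^^^^^^^^^^^^
cv2.error: OpenCV(4.12.0) /io/opencv/modules/calib3d/src/fisheye.cpp:83: error: (-215:Assertion failed) _tvec.getMat().isContinuous() && _rvec.getMat().isContinuous() in function 'projectPoints'
```

```bash
sed -i 's/d\["t"\].reshape(3,1)/np.array(d["t"]).reshape(3,1).copy()/; s/rv=cv2.Rodrigues(d\["R"\])\[0\]/rv=cv2.Rodrigues(np.array(d["R"]))[0].copy()/' h.py
cat >> jaw.py <<'E'
E
python3 jaw.py; sed 's/d=manip.grab_frame("wrist")/import pickle;d=pickle.load(open("w4.pkl","rb"))/' jaw.py > j0.py; python3 j0.py
```

```text
[(np.float64(-16.25), np.float32(4.8)), (np.float64(0.75), np.float32(-2.9)), (np.float64(2.5), np.float32(2.7)), (np.float64(12.25), np.float32(2.8)), (np.float64(22.0), np.float32(2.2)), (np.float64(23.5), np.float32(-9.2)), (np.float64(26.25), np.float32(16.1)), (np.float64(43.25), np.float32(-16.4)), (np.float64(45.0), np.float32(15.4)), (np.float64(53.0), np.float32(-17.4)), (np.float64(54.75), np.float32(7.3))]
[(np.float64(-17.25), np.float32(3.7)), (np.float64(-1.5), np.float32(-2.0)), (np.float64(0.5), np.float32(1.9)), (np.float64(24.0), np.float32(-3.2)), (np.float64(26.0), np.float32(12.1)), (np.float64(43.25), np.float32(-10.8)), (np.float64(44.75), np.float32(10.8)), (np.float64(52.75), np.float32(-16.7)), (np.float64(54.75), np.float32(8.2))]
```

Emit:
play_rows([
  [[0, 0, -0.0005, 0, 0, 0, 0], [0, 0, 0, 0, 0, 0, 0], [0.0006, 0.0019, 0, 0, 0, 0, 0], [0.0007, 0.0019, 0, 0, 0, 0, 0]],
])

```text
time: 17.25
tool_pos: [0.5275, 0.0125, 0.0591]
tool_rot: [0.001, 0.987, -0.163, -0.0]
contact_force: [-3.2, -1.8, 6.9]
gripper_width: -0.0
grasp_force: 3.3
```

Emit:
play_rows([
  [[0.0006, 0.0019, 0, 0, 0, 0, 0], [0.0007, 0.0019, 0, 0, 0, 0, 0], [0.0006, 0.0019, 0, 0, 0, 0, 0]],
])

```text
time: 17.55
tool_pos: [0.5295, 0.0183, 0.0591]
tool_rot: [0.001, 0.987, -0.163, -0.0]
contact_force: [-2.9, -2.1, 4.9]
gripper_width: 0.001
grasp_force: 2.8
```

Emit:
play_rows([
  [[0.0006, 0.0019, 0, 0, 0, 0, 0], [0.0007, 0.0019, 0, 0, 0, 0, 0], [0.0006, 0.0019, 0, 0, 0, 0, 0]],
])

```text
time: 17.85
tool_pos: [0.5315, 0.024, 0.0591]
tool_rot: [0.001, 0.987, -0.163, 0.0]
contact_force: [-2.5, -0.9, 4.4]
gripper_width: 0.006
grasp_force: 2.2
```

Emit:
play_rows([
  [[0, 0, 0.003, 0, 0, 0, 0], [-0.0026, -0.0076, 0, 0, 0, 0, 0], [-0.0025, -0.0076, 0, 0, 0, 0, 0], [0, 0, 0, 0, 0, 0, 0], [0, 0, -0.0015, 0, 0, 0, 0], [0, 0, -0.0008, 0, 0, 0, 0], [0, 0, 0, 0, 0, 0, 0], [0, 0, 0, 0, 0, 0, 0]],
])

```text
time: 18.65
tool_pos: [0.5263, 0.0093, 0.0592]
tool_rot: [0.0, 0.987, -0.163, 0.0]
contact_force: [0.6, 0.1, 0.9]
gripper_width: 0.0
grasp_force: 0.2
```

Emit:
play_rows([
  [[0, 0, -0.0005, 0, 0, 0, 0], [0, 0, 0, 0, 0, 0, 0], [0.0006, 0.0019, 0, 0, 0, 0, 0], [0.0007, 0.0019, 0, 0, 0, 0, 0]],
])

```text
time: 19.05
tool_pos: [0.5276, 0.0128, 0.0592]
tool_rot: [0.0, 0.987, -0.163, -0.0]
contact_force: [-3.0, -2.2, 6.4]
gripper_width: 0.004
grasp_force: 2.9
```

Emit:
play_rows([
  [[0.0006, 0.0019, 0, 0, 0, 0, 0], [0.0007, 0.0019, 0, 0, 0, 0, 0]],
])

```text
time: 19.25
tool_pos: [0.529, 0.0167, 0.0594]
tool_rot: [0.0, 0.987, -0.163, -0.0]
contact_force: [-2.9, -2.4, 6.7]
gripper_width: -0.0
grasp_force: 3.3
```

Emit:
play_rows([
  [[0.0006, 0.0019, 0.0001, 0, 0, 0, 0], [0.0007, 0.0019, 0, 0, 0, 0, 0]],
])

```text
time: 19.45
tool_pos: [0.5303, 0.0205, 0.0595]
tool_rot: [0.0, 0.987, -0.163, -0.0]
contact_force: [-2.5, -2.0, 6.3]
gripper_width: 0.002
grasp_force: 3.4
```

Emit:
play_rows([
  [[0.0006, 0.0019, 0, 0, 0, 0, 0], [0.0006, 0.0019, 0.0001, 0, 0, 0, 0]],
])

```text
time: 19.65
tool_pos: [0.5316, 0.0243, 0.0596]
tool_rot: [0.0, 0.987, -0.163, 0.0]
contact_force: [-2.3, -1.0, 4.2]
gripper_width: 0.002
grasp_force: 2.0
```

Emit:
play_rows([
  [[0, 0, 0.003, 0, 0, 0, 0], [-0.0026, -0.0076, 0, 0, 0, 0, 0], [-0.0025, -0.0076, 0, 0, 0, 0, 0], [0, 0, 0, 0, 0, 0, 0], [0, 0, -0.0015, 0, 0, 0, 0], [0, 0, -0.0006, 0, 0, 0, 0], [0, 0, 0, 0, 0, 0, 0], [0, 0, 0, 0, 0, 0, 0]],
])

```text
time: 20.45
tool_pos: [0.5263, 0.0092, 0.0598]
tool_rot: [0.0, 0.987, -0.163, 0.0]
contact_force: [-0.1, -0.7, 0.3]
gripper_width: 0.003
grasp_force: 0.4
```

```bash
python3 jaw.py
```

```text
[(np.float64(-16.25), np.float32(5.0)), (np.float64(5.0), np.float32(-2.9)), (np.float64(6.5), np.float32(3.0)), (np.float64(12.5), np.float32(3.3)), (np.float64(22.0), np.float32(2.3)), (np.float64(25.25), np.float32(-1.6)), (np.float64(26.75), np.float32(-2.3)), (np.float64(28.0), np.float32(9.1)), (np.float64(44.5), np.float32(-15.6)), (np.float64(46.25), np.float32(15.2)), (np.float64(54.25), np.float32(-10.8)), (np.float64(56.0), np.float32(3.5))]
```

Emit:
play_rows([
  [[0, 0, -0.0005, 0, 0, 0, 0], [0, 0, 0, 0, 0, 0, 0], [0.0006, 0.0019, 0.0001, 0, 0, 0, 0], [0.0007, 0.0019, 0, 0, 0, 0, 0]],
])

```text
time: 20.9
tool_pos: [0.5276, 0.0128, 0.0599]
tool_rot: [0.0, 0.987, -0.163, -0.0]
contact_force: [-2.8, -2.5, 6.5]
gripper_width: 0.003
grasp_force: 3.0
```

Emit:
play_rows([
  [[0.0006, 0.0019, 0.0001, 0, 0, 0, 0], [0.0007, 0.0019, 0.0001, 0, 0, 0, 0]],
])

```text
time: 21.1
tool_pos: [0.529, 0.0166, 0.0602]
tool_rot: [0.0, 0.987, -0.163, 0.0]
contact_force: [-2.8, -2.5, 6.2]
gripper_width: 0.006
grasp_force: 2.7
```

Emit:
play_rows([
  [[0.0006, 0.0019, 0, 0, 0, 0, 0], [0.0007, 0.0019, 0, 0, 0, 0, 0]],
])

```text
time: 21.3
tool_pos: [0.5308, 0.0203, 0.0602]
tool_rot: [0.0, 0.987, -0.163, 0.001]
contact_force: [-1.9, -2.6, 5.4]
gripper_width: 0.001
grasp_force: 2.5
```

Emit:
play_rows([
  [[0.0006, 0.0019, 0, 0, 0, 0, 0], [0.0006, 0.0019, 0, 0, 0, 0, 0]],
])

```text
time: 21.5
tool_pos: [0.5319, 0.0244, 0.06]
tool_rot: [-0.0, 0.987, -0.163, 0.001]
contact_force: [-0.8, -2.0, 3.4]
gripper_width: 0.002
grasp_force: 1.7
```

Emit:
play_rows([
  [[0, 0, 0.003, 0, 0, 0, 0], [-0.0026, -0.0076, 0, 0, 0, 0, 0], [-0.0025, -0.0076, 0, 0, 0, 0, 0], [0, 0, 0, 0, 0, 0, 0], [0, 0, -0.0015, 0, 0, 0, 0], [0, 0, -0.0011, 0, 0, 0, 0], [0, 0, -0.0003, 0, 0, 0, 0], [0, 0, 0, 0, 0, 0, 0], [0, 0, 0, 0, 0, 0, 0]],
])

```text
time: 22.4
tool_pos: [0.5263, 0.0091, 0.06]
tool_rot: [0.0, 0.987, -0.163, -0.0]
contact_force: [-2.7, -1.9, 4.4]
gripper_width: -0.002
grasp_force: 2.3
```

```bash
python3 jaw.py
```

```text
[(np.float64(-16.25), np.float32(5.1)), (np.float64(5.75), np.float32(-2.6)), (np.float64(7.5), np.float32(2.7)), (np.float64(12.75), np.float32(3.1)), (np.float64(22.0), np.float32(2.5)), (np.float64(26.0), np.float32(-1.6)), (np.float64(27.0), np.float32(1.5)), (np.float64(29.0), np.float32(8.4)), (np.float64(45.5), np.float32(-15.5)), (np.float64(47.25), np.float32(15.4)), (np.float64(55.25), np.float32(-7.7))]
```

Emit:
play_rows([
  [[0, 0, -0.0004, 0, 0, 0, 0], [0, 0, 0, 0, 0, 0, 0], [0.0006, 0.0019, 0, 0, 0, 0, 0], [0.0007, 0.0019, 0, 0, 0, 0, 0]],
])

```text
time: 22.85
tool_pos: [0.528, 0.0119, 0.0602]
tool_rot: [0.001, 0.987, -0.163, 0.001]
contact_force: [-2.4, -4.2, 5.8]
gripper_width: -0.004
grasp_force: 2.8
```

Emit:
play_rows([
  [[0.0006, 0.0019, 0, 0, 0, 0, 0], [0.0007, 0.0019, 0, 0, 0, 0, 0]],
])

```text
time: 23.05
tool_pos: [0.5298, 0.0159, 0.0602]
tool_rot: [0.001, 0.987, -0.163, 0.001]
contact_force: [-1.2, -3.5, 5.7]
gripper_width: 0.003
grasp_force: 2.9
```

Emit:
play_rows([
  [[0, 0, -0.0004, 0, 0, 0, 0], [0.0006, 0.0019, 0, 0, 0, 0, 0], [0.0006, 0.0019, 0, 0, 0, 0, 0]],
])

```text
time: 23.35
tool_pos: [0.5313, 0.0195, 0.0602]
tool_rot: [0.001, 0.987, -0.163, 0.002]
contact_force: [-1.6, -4.6, 6.5]
gripper_width: -0.002
grasp_force: 3.3
```

Emit:
play_rows([
  [[0.0006, 0.0019, 0, 0, 0, 0, 0], [0.0006, 0.0019, 0, 0, 0, 0, 0]],
])

```text
time: 23.55
tool_pos: [0.5326, 0.0236, 0.0601]
tool_rot: [0.001, 0.987, -0.163, 0.002]
contact_force: [0.1, -2.9, 5.6]
gripper_width: -0.004
grasp_force: 2.3
```

Emit:
play_rows([
  [[0, 0, 0.003, 0, 0, 0, 0], [-0.0026, -0.0076, 0, 0, 0, 0, 0], [-0.0012, -0.0037, 0, 0, 0, 0, 0], [0, 0, 0, 0, 0, 0, 0], [0, 0, -0.0015, 0, 0, 0, 0], [0, 0, -0.001, 0, 0, 0, 0], [0, 0, -0.0008, 0, 0, 0, 0], [0, 0, 0, 0, 0, 0, 0], [0, 0, 0, 0, 0, 0, 0]],
])

```text
time: 24.45
tool_pos: [0.5275, 0.013, 0.06]
tool_rot: [0.0, 0.987, -0.163, -0.0]
contact_force: [-6.0, -0.8, 10.7]
gripper_width: -0.001
grasp_force: 4.9
```

Emit:
play_rows([
  [[0.0006, 0.0019, 0, 0, 0, 0, 0], [0.0007, 0.0019, 0, 0, 0, 0, 0], [0.0006, 0.0019, 0, 0, 0, 0, 0]],
])

```text
time: 24.75
tool_pos: [0.5302, 0.0174, 0.0602]
tool_rot: [0.002, 0.987, -0.163, 0.001]
contact_force: [-2.1, -4.5, 7.4]
gripper_width: -0.002
grasp_force: 3.6
```

Emit:
play_rows([
  [[0.0006, 0.0019, -0.0002, 0, 0, 0, 0], [0.0006, 0.0019, 0, 0, 0, 0, 0], [0, 0, 0.004, 0, 0, 0, 0], [0, 0, 0.02, 0, 0, 0, 0], [0, 0, 0.03, 0, 0, 0, 0], [0, 0, 0.03, 0, 0, 0, 0], [0, 0, 0, 0, 0, 0, 0], [0, 0, 0, 0, 0, 0, 0], [0, 0, 0, 0, 0, 0, 0], [0, 0, 0, 0, 0, 0, 0]],
])

```text
time: 25.75
tool_pos: [0.5294, 0.0227, 0.1405]
tool_rot: [0.0, 0.987, -0.163, -0.002]
contact_force: [-0.4, -0.1, -0.2]
gripper_width: -0.0
grasp_force: 0.0
```

```bash
python3 jaw.py; python3 - <<'E'
from h import *
d=manip.grab_frame("wrist"); cv2.imwrite("pics/w5.png",cv2.resize(d["frame"][40:320,200:440],None,fx=2.1,fy=2.1,interpolation=cv2.INTER_CUBIC))
E
```

```text
[(np.float64(-17.25), np.float32(2.8)), (np.float64(5.75), np.float32(-3.5)), (np.float64(7.75), np.float32(1.9)), (np.float64(28.5), np.float32(8.4)), (np.float64(45.5), np.float32(-10.3)), (np.float64(47.0), np.float32(10.3)), (np.float64(55.0), np.float32(-6.9))]
```

View pics/w5.png

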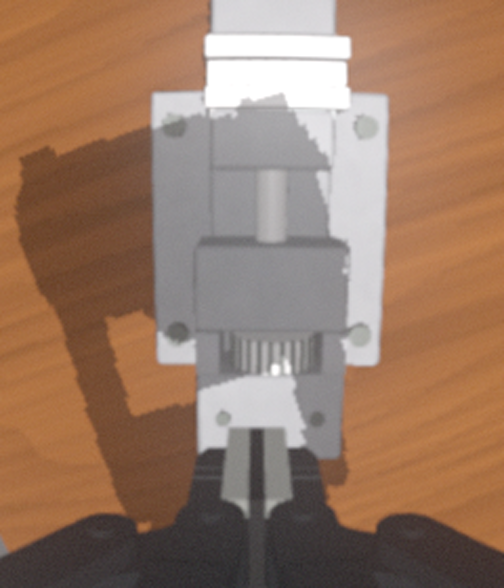

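The picture shows the block square between both jaws, spanning (205–350, 35–105). The sliding jaw lies against its near side and the fixed jaw against its far side. The wheel has stalled and the robot is clear, so I'm handing in.

```bash
python3 -c "
from plant import manip
print(manip.job_done())"
```

```text
the job is handed in; nothing more can be done
None
```

The smallest slotted block is on the clamp bed, slot up and square to the jaws, held against the fixed jaw by the sliding jaw; I rolled the wheel until it stalled, at no more than about 11 N in the readings, and handed the job in at about 26 s with the arm clear.

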